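# Bring the slides and hold the scanner's clamp open

## Task

We are about to load the slide scanner: lift the rack that is full of slides off its hooks, carry it upright and stand it flat in the empty steel tray next to the scanner without dropping it, and let go of it. Then pull the scanner's sprung slide clamp outwards by its finger tab until its outer edge is on the long engraved line, and finish while still holding it there, so that I can lay a slide in. Leave the empty rack on its hooks and everything else where it is.

Things in the scene. Friction and masses are not known exactly. Their poses are not given: they have to be found in the camera images.
- rack_full: The rack with ten white-ended glass slides fixed in it (about 0.22 kg): open steel wire basket 84 (x) x 86 (y) x 32 mm high, with a fixed upright wire bail over its middle: legs at y = +-42 mm and a level top bar along y, 6 mm thick, axis 118 mm above the underside. Origin: centre of the underside, z up. Starts hanging level, underside 45 mm above the table.
- rack_full_grip (a point): Centre of the full rack's hand grip: a flat black block 12 (x) x 40 (y) x 16 mm (z) in the middle of the bail's top bar, 118 mm above the rack's underside. Pinch the 12 mm thickness from above, fingers closing along the rack's x; the hooks carry the bar 32 mm to either side of this point.
- rack_empty: The same wire rack with bail and grip, but with no slides in it, hanging on the other pair of hooks, 130 mm beside the full one; which is left and which is right varies. Origin: centre of the underside.
- stand: Fixed steel draining stand. Drip pan 150 (x) x 250 (y) x 11 mm; rear posts and rail at x = 64, 180 mm high; from it two pairs of 6 mm wire hooks (pairs centred at y = +-65 mm) reach to its -x, through the racks' bails. Hook seats lie at x = 0, the upturned tips 14 mm farther out and 15 mm higher: to free a rack lift it 20 to 60 mm, then draw it 65 mm to -x. Origin: centre of underside.
- tray: Fixed, empty, shallow square steel tray on the table between stand and scanner: 150 x 150 mm outside, rim 15 mm high, walls 3 mm, inner floor 3 mm above the table. Origin: centre of the underside.
- scanner: Fixed desktop slide scanner, white housing 340 (x) x 300 (y) x 190 mm high; origin at the centre of its underside. Its front faces its own -x, roughly world +y. There its black specimen tray, 130 mm wide, stands out to x = -385 mm, upper face 70 mm above the table; on it a fixed stop at x = -230 (5 mm high), the sprung clamp, and an end block at x = -377 mm (9 mm high).
- jaw (a joint): Travel of the scanner's sprung slide clamp (m): 0 at rest, as at the start; grows as it is pulled outwards along the scanner's own -x, away from the housing; hard stop 0.055. Its outer edge is on the long line at 0.035. The spring draws it back with about 2.4 N at 0 and 6.6 N at 0.035, to 0 if let go. Aluminium carriage 20 (x) x 60 (y) mm, top 11 mm above the tray's face, with a finger tab.
- jaw_tab (a point): Centre of the top of the clamp's upright finger tab, 111 mm above the table. The tab is 10 mm thick (scanner's x), 26 mm wide (y) and rises from 11 to 41 mm above the specimen tray's face, in the middle of the carriage. Pinch its thickness from above, fingers closing along the scanner's x.
- jaw_edge (a point): Middle of the clamp carriage's outer lower edge (away from the housing), the edge to bring to the line; 10 mm outwards of the tab's centre, 70 mm above the table.
- load_mark (a point): Middle of the long engraved line, 70 mm above the table; axes as the scanner's. The line is white, along the scanner's y at x = -336 mm, seen on the black tray's face to both sides of the clamp (26 mm long each side); the other graduations are short and grey.
- oil_bottle: small amber glass dropper bottle with black cap, 28 mm across, 62 mm tall; origin centre of underside
- petri_dish: clear round dish with lid, 92 mm across, 18 mm high; origin centre of underside
- slide_box: grey slide storage box with white lid, 90 x 102 x 35 mm; origin centre of underside
- cover_box: flat clear cover-glass box, 60 x 60 x 20 mm; origin centre of underside
- timer: white bench timer lying flat, 62 x 68 x 18 mm; origin centre of underside
- marker: white marker pen with black cap, lying, 120 x 12 x 12 mm, long axis x; origin centre of underside
- wash_bottle: white plastic wash bottle with bent spout, 66 mm across, 165 mm tall; origin centre of underside

How it is judged:
By the outcome, as a careful person would: the job done as asked, in the order asked, and still so for the second after the job is handed in, while the arm keeps its last pose, push and grip.
It also fails if it takes over 48 s, if anything falls off the work surface, if the arm or the gripper's body presses on something with over 40 N, if the wrist force passes 120 N, or if a joint passes its speed limit or range.

## Robot

A 6-joint arm with a two-finger parallel gripper is mounted at the origin on the work surface. World frame = base frame: x ahead of the robot, y to its left, z up, the work surface at z = 0. Lengths are in m, angles in rad, forces in N, time in s.
With the tool pointing down it reaches from about 0.4 to 0.825 m from the base axis. Payload 7 kg.
Tool frame: the origin (TCP) lies at the very end of the fingers, on their centre line; the grasp point (between the pads) lies 19 mm behind it; z points along the fingers, y is the line along which they close (so a half turn about z gives the same grasp; the last joint's range is limited). The gripper opens to 88 mm and grips with 3 to 60 N. Pads are 19 mm wide; open, the fingers measure 130 mm over their backs; the gripper's body (78 mm by 193 mm) begins 47 mm behind the grasp point.
Start: joints at [-0.839, 0.359, 0.012, 0, -1.224, -0.288], TCP at [0.29, -0.61, 0.227] pointing down, gripper open.
Joint ranges: [-3.07, 3.07], [-1.43, 2.12], [-1.02, 1.25], [-3.03, 1.67], [-3.05, -0], [-3.03, 3.03]. Speed limits (rad/s): [2.39, 2.39, 3.01, 3.14, 3.14, 3.14].

## Interface

Orientations are given as [roll, pitch, yaw] about the fixed x, y, z axes, in that order (R = Rz(yaw) Ry(pitch) Rx(roll)).
In Python, from station import * gives the robot as it stands.
- The arm moves only by the tool servo_tool, never from a script. Its argument "moves" is a list of rows, each an object of numbers: "jaw": the opening, from 0 (shut) to 1 (fully open); "dx", "dy", "dz": the shift along the world's x, y, z in m; "roll": the turn about the world's z in degrees. A call has exactly 10 rows; each row shifts and turns the commanded pose from where the row before left it; what a row does not reach is not made up. A row lasts 1/8 s, in which the tool goes at most 62.5 mm and 10.7 degrees, less where a joint would pass 70% of its speed; a pose out of reach is approached as far as the arm can. A call with a gripper value outside its range is refused whole. The fingers move at their own pace and stop on an object; "newtons" is the grip in N (left out, the last holds). Time passes only in rows, so rows that do not move let the fingers close, or fill a call up. It gives the time, the measured TCP pose, the force, the opening and the grip force at its end, in the units of the state.
- get_state(): the state, without advancing time (a new reading comes with each control period).
- grab_frame(name): name is "scene" or "top"; returns (picture, depth): 480x640x3 uint8, red, green, blue; 480x640 float32, m along the optical axis (not along the pixel's ray), 0 where there is no reading.
- calibration(name): a dict with "intrinsics" (3x3 intrinsics, pixels), "R" (3x3) and "t" (3): a world point X has camera coordinates R X + t. Camera axes: x right, y down, z forward; pixel columns grow to the right and rows downward; lengths in m; the calibration is good to about 2 mm. A picture is of the moment at which its call begins. calibration takes no time and is no camera call.
- job_done(): hands the job in; it is judged then, once.
The state is a dict: "t": time; "q": joint angles; "qd": joint speeds; "joint_efforts": joint torques, N m; "eef_pos": TCP position; "ee_rot": TCP orientation; "force": force on the tool from outside, world axes, zero at the start; "moment": the same for the moment, N m; "width": finger opening in m; "gripper_force": force on a finger pad.
Only numpy, scipy, OpenCV 4.12 (cv2) and the standard library are available. Lean on these libraries where they do the work, as an engineer would, in place of code of your own. Each camera call takes 0.05 s, during which the arm holds its last target. There are 200 camera calls.

## Working session

There is one attempt and no reset: what is moved stays moved. The work goes in short steps, Python scripts to look and compute and a tool call to move; the robot and the scene stay as the last step left them, time stands still between calls to the robot, and variables do not carry over. Pictures are saved under pics/ and viewed, at most 10 in all, crops included, and the job is handed in when it is done.

Besides the shell and the picture viewer there is one more tool, called after "Request:" in YAML: its name, and indented under it one key for each argument. servo_tool: Moves the arm, as the interface text tells. Its arguments: {"type":"object","properties":{"moves":{"type":"array","items":{"type":"object","properties":{"jaw":{"type":"number"},"dx":{"type":"number"},"dy":{"type":"number"},"dz":{"type":"number"},"roll":{"type":"number"}}}},"newtons":{"type":"number"}},"required":["moves"]}

```bash
mkdir -p pics
cat > h.py <<'E'
from station import *
import numpy as np, cv2
def save(n,im): cv2.imwrite(f'pics/{n}.png',im[:,:,::-1])
def pts(name,depth):
    c=calibration(name);K=np.array(c['intrinsics']);R=np.array(c['R']);t=np.array(c['t'])
    v,u=np.mgrid[0:480,0:640]
    P=np.stack([(u-K[0,2])/K[0,0]*depth,(v-K[1,2])/K[1,1]*depth,depth],-1)
    return (P-t)@R   # R^T(P-t)
def ray(name,u,v,z):
    c=calibration(name);K=np.array(c['intrinsics']);R=np.array(c['R']);t=np.array(c['t'])
    d=R.T@np.linalg.solve(K,[u,v,1.]);o=-R.T@t
    return o+d*(z-o[2])/d[2]
def proj(name,X):
    c=calibration(name);p=np.array(c['intrinsics'])@(np.array(c['R'])@np.array(X)+np.array(c['t']));return p[:2]/p[2]
E
python3 - <<'E'
from h import *
for n in('scene','top'):
    im,d=grab_frame(n);save(n+'0',im);np.savez(n+'0.npz',im=im,d=d)
    c=calibration(n);print(n,np.round(c['intrinsics'],1).tolist(),np.round(-np.array(c['R']).T@c['t'],3),np.round(c['R'],2).tolist())
print(get_state())
E
```

```text
scene [[595.5, 0.0, 320.2], [0.0, 595.5, 239.0], [0.0, 0.0, 1.0]] [ 1.309 -0.965  1.015] [[0.74, 0.67, 0.01], [0.41, -0.44, -0.8], [-0.53, 0.59, -0.61]]
top [[523.8, 0.0, 318.9], [0.0, 523.8, 238.9], [0.0, 0.0, 1.0]] [ 0.378 -0.102  1.288] [[0.02, -1.0, -0.01], [-0.99, -0.02, -0.15], [0.15, 0.01, -0.99]]
{'t': 0.1, 'q': array([-8.38905678e-01,  3.59356009e-01,  1.11871629e-02, -3.09850903e-04,
       -1.22409321e+00, -2.88075444e-01]), 'qd': array([-0.00155358, -0.00218011,  0.00051933,  0.00114179, -0.00046423,
        0.00056098]), 'joint_efforts': array([-1.29385502e-03, -5.84163022e+01,  2.93754208e+01,  7.01567754e+00,
        1.01574478e-02, -6.39050882e-05]), 'eef_pos': array([ 0.28962446, -0.6092456 ,  0.22570575]), 'ee_rot': array([ 3.14010456e+00, -1.37171571e-04, -2.69788285e+00]), 'force': array([ 0.81533812, -0.43832783,  0.33347145]), 'moment': array([ 0.00148159, -0.00868691,  0.0418713 ]), 'gripper_force': 0.0, 'width': 0.08747121434158696}
```

View pics/scene0.png

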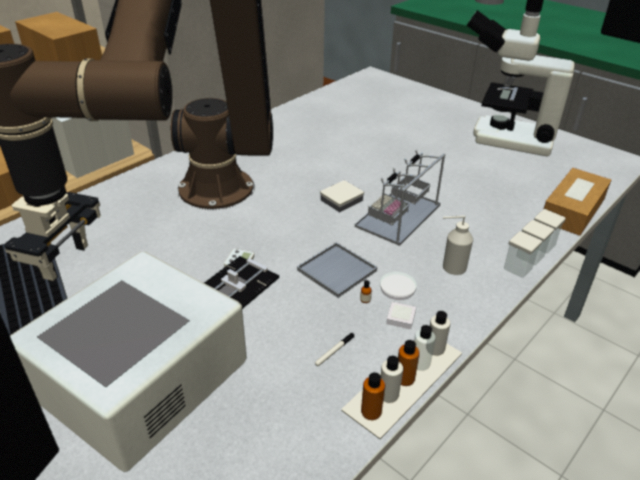

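View pics/top0.png

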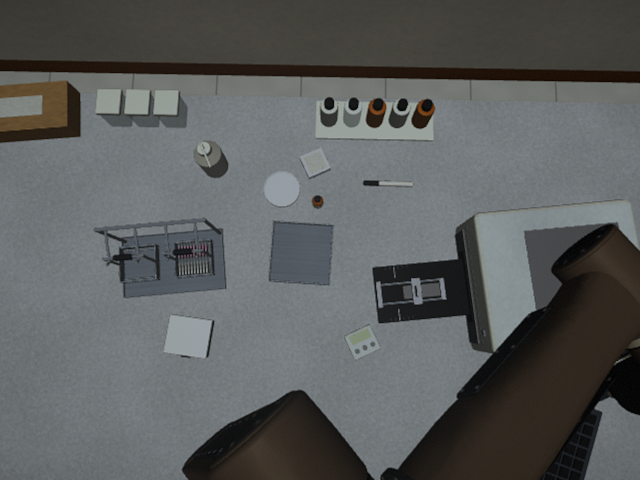

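The scene view shows the arm at left and the stand, tray and scanner. In the top view the full rack (white/pink slides) is the one nearer the tray, around (194,256), with its grip near (170,254). The tray is around (301,253), and the specimen tray with its clamp around (415,291). Next I'll zoom in.

Run:
```python
from h import *
T=np.load('top0.npz');S=np.load('scene0.npz')
def crop(im,x,y,w,h,s): return cv2.resize(im[y:y+h,x:x+w],None,fx=s,fy=s,interpolation=cv2.INTER_CUBIC)
a=crop(T['im'],90,205,145,100,5.5);b=crop(T['im'],360,245,120,85,5)
save('zt',a)
c=crop(S['im'],350,140,100,110,5); c2=crop(T['im'],365,255,110,75,5)
H=max(c.shape[0],c2.shape[0]);z=np.zeros((H,800,3),np.uint8)
c=cv2.resize(c,(380,418));c2=cv2.resize(c2,(418,285));z=np.zeros((420,800,3),np.uint8);z[:418,:380]=c;z[:285,380:798]=c2
save('zs',z)
P=pts('top',T['d'])
# tray
zz=P[...,2]
g=T['im'].astype(int)
for n,(u,v) in dict(traymid=(301,253),pan=(215,280),grip=(170,254),tab=(416,290),spec=(385,310)).items(): print(n,np.round(P[v,u],3))
# tray outline: bluish vs table
m=((g.mean(2)<110)).astype(np.uint8);m[:, :250]=0;m[:,350:]=0;m[:210]=0;m[300:]=0
cs,_=cv2.findContours(m,0,2);k=max(cs,key=cv2.contourArea);r=cv2.minAreaRect(k);print(r)
W=np.array([ray('top',*p,0.015) for p in cv2.boxPoints(r)]);print(np.round(W,4),np.round(W.mean(0),4),np.linalg.norm(W[0]-W[1]),np.linalg.norm(W[1]-W[2]))
# pan outline
m=((g.mean(2)<110)).astype(np.uint8);m[:,:90]=0;m[:,240:]=0;m[:210]=0;m[305:]=0
k=np.argwhere((np.abs(zz-0.165)<0.012)&(P[...,0]<0.52)&(P[...,1]>0.1)&(P[...,1]<0.6))
Q=P[k[:,0],k[:,1]];print(len(Q));
for q,kk in list(zip(Q,k))[::6]:print(kk,np.round(q,3))
```

```text
traymid [ 0.541 -0.043  0.004]
pan [0.469 0.165 0.009]
grip [0.531 0.282 0.001]
tab [ 0.45  -0.307  0.11 ]
spec [ 0.405 -0.243  0.067]
((300.6619873046875, 252.51129150390625), (62.592037200927734, 62.68483352661133), 3.9909121990203857)
[[ 0.4678  0.0368  0.015 ]
 [ 0.6227  0.0321  0.015 ]
 [ 0.6152 -0.1227  0.015 ]
 [ 0.4608 -0.1151  0.015 ]] [ 0.5416 -0.0422  0.015 ] 0.15493669438929053 0.1549057548098043
404
[249 106] [0.519 0.37  0.172]
[250 136] [0.519 0.307 0.168]
[251 107] [0.515 0.371 0.164]
[251 168] [0.518 0.237 0.168]
[251 174] [0.518 0.224 0.17 ]
[251 181] [0.518 0.207 0.176]
[251 187] [0.518 0.195 0.174]
[251 193] [0.52  0.184 0.164]
[252 107] [0.512 0.368 0.17 ]
[252 163] [0.516 0.248 0.168]
[252 169] [0.516 0.235 0.168]
[252 175] [0.515 0.22  0.174]
[252 181] [0.516 0.208 0.173]
[252 187] [0.517 0.196 0.17 ]
[252 197] [0.517 0.175 0.166]
[253 127] [0.511 0.324 0.172]
[253 162] [0.514 0.251 0.166]
[253 168] [0.514 0.237 0.167]
[253 174] [0.514 0.224 0.168]
[253 180] [0.514 0.211 0.169]
[253 186] [0.514 0.198 0.169]
[253 196] [0.516 0.178 0.163]
[254 116] [0.509 0.349 0
[... 655 characters left out ...]
372 0.164]
[257 112] [0.502 0.357 0.17 ]
[257 118] [0.502 0.343 0.172]
[257 124] [0.503 0.331 0.17 ]
[257 130] [0.503 0.319 0.167]
[257 166] [0.505 0.24  0.17 ]
[258 105] [0.5   0.373 0.166]
[258 111] [0.5   0.362 0.163]
[258 117] [0.5   0.345 0.171]
[258 123] [0.5   0.33  0.176]
[258 129] [0.501 0.32  0.17 ]
[258 165] [0.502 0.242 0.172]
[259 104] [0.498 0.376 0.165]
[259 110] [0.498 0.363 0.164]
[259 118] [0.498 0.344 0.17 ]
[259 124] [0.499 0.332 0.166]
[259 136] [0.499 0.307 0.165]
[260 104] [0.496 0.378 0.158]
[260 116] [0.496 0.349 0.166]
[260 138] [0.497 0.3   0.169]
[261 137] [0.494 0.302 0.17 ]
[262 136] [0.492 0.304 0.171]
[264 105] [0.486 0.37  0.171]
[434 213] [0.143 0.119 0.169]
```

View pics/zt.png

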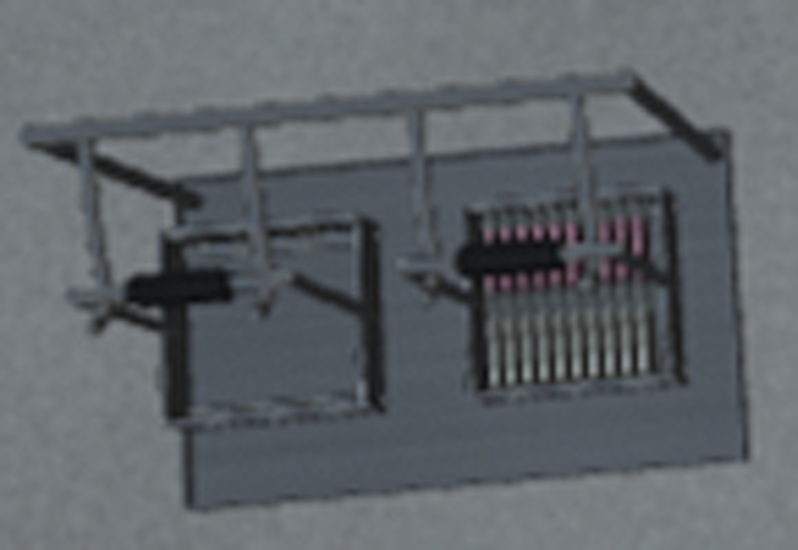

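View pics/zs.png

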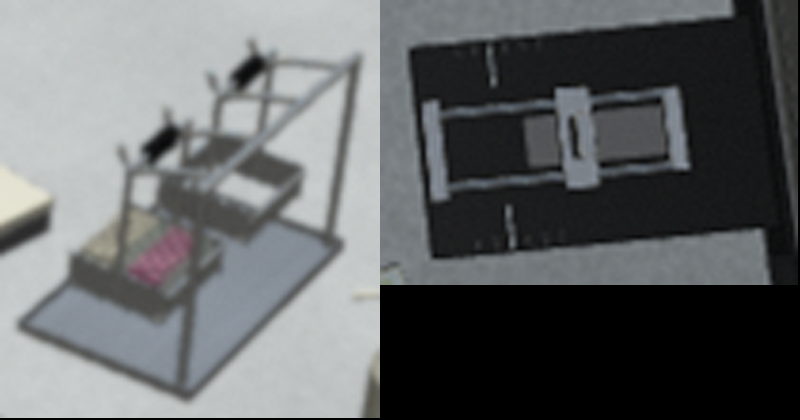

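The zooms show the full rack's black grip at top-view pixel (183,252). The hooks sit either side of it, and the stand is turned about 5°. The clamp's tab is near (419,291). The two white line marks are at (395,273) and (399,315).

Run:
```python
from h import *
T=np.load('top0.npz');g=T['im'].astype(int);P=pts('top',T['d']);z=P[...,2]
def box(m,u0,u1,v0,v1):
    k=np.zeros((480,640),np.uint8);k[v0:v1,u0:u1]=m[v0:v1,u0:u1];return k
def rect(m,h,name):
    c=max(cv2.findContours(m,0,2)[0],key=cv2.contourArea);r=cv2.minAreaRect(c)
    W=np.array([ray('top',*p,h) for p in cv2.boxPoints(r)]);e=W[1]-W[0];f=W[2]-W[1]
    print(name,np.round(r[0],1),'c',np.round(W.mean(0),4),'sides',np.round([np.linalg.norm(e),np.linalg.norm(f)],4),'ang',np.round(np.degrees(np.arctan2([e[1],f[1]],[e[0],f[0]])),1))
rect(box(g.max(2)<28,168,200,240,262),.171,'grip')
m=(np.abs(z-.067)<.006);rect(box(m,360,475,250,330),.07,'spec')
m=(z>.100)&(z<.125);m=box(m,400,435,275,310);k=m>0;print('tab',k.sum(),np.round(P[k].mean(0),4),np.round(P[k].min(0),4),np.round(P[k].max(0),4))
rect(m,.111,'tabrect')
m=(g.min(2)>70)
for b in((385,405,264,280),(388,410,305,323)):
    k=np.argwhere(box(m,*b)>0);Wk=np.array([ray('top',u,v,.07) for v,u in k]);print('line',len(k),np.round(k.mean(0),1),k.min(0),k.max(0),np.round(Wk.mean(0),4))
mp=(np.abs(z-.01)<.006)&(g.mean(2)<112);rect(cv2.morphologyEx(box(mp,100,240,215,305),cv2.MORPH_CLOSE,np.ones((15,15))),.011,'pan')
# scene view grip cross-check
for X in([.517,.207,.171],[.45,-.307,.111]):print(proj('scene',X))
S=np.load('scene0.npz');gs=S['im'].astype(int);rr=box(gs.max(2)<45,380,400,168,184);k=np.argwhere(rr>0);print(k.mean(0),np.round(np.median(pts('scene',S['d'])[rr>0],0),4))
```

```text
grip [182.6 251.1] c [0.518  0.2049 0.171 ] sides [0.0384 0.0156] ang [ -77.9 -166. ]
spec [421.1 298.1] c [ 0.4353 -0.326   0.07  ] sides [0.2162 0.174 ] ang [ -80.3 -172.7]
tab 62 [ 0.4511 -0.3118  0.1109] [ 0.4391 -0.3184  0.1001] [ 0.4638 -0.3052  0.1176]
tabrect [418.  289.5] c [ 0.4514 -0.3118  0.111 ] sides [0.0116 0.0252] ang [ -82.9 -174.6]
line 42 [266.7 393.1] [264 385] [277 404] [ 0.5056 -0.2614  0.07  ]
line 44 [319.3 400.4] [309 390] [322 409] [ 0.3848 -0.2785  0.07  ]
pan [164.5 258.1] c [0.5208 0.2924 0.011 ] sides [0.3009 0.1832] ang [ -84.2 -172.6]
[390.98074799 175.03431031]
[233.45548491 269.87358317]
[177.13333333 392.33333333] [0.5246 0.202  0.17  ]
```

Request:
servo_tool:
  moves:
    - {"dz":0.03,"jaw":0.5,"roll":7}
    - {"dx":0.01,"dy":0.05,"dz":0.01,"roll":7}
    - {"dx":0.01,"dy":0.05,"roll":7}
    - {"dx":0.01,"dy":0.05,"roll":7}
    - {"dx":0.01,"dy":0.05,"roll":7}
    - {"dx":0.015,"dy":0.05,"roll":7}
    - {"dx":0.015,"dy":0.05,"roll":7}
    - {"dx":0.015,"dy":0.05,"roll":7}
    - {"dx":0.015,"dy":0.05,"roll":7}
    - {"dx":0.015,"dy":0.05,"roll":7}
  newtons: 40

```text
$.moves[0]: bad value
```

Run:
```python
from h import *
def ang(n,a,b,h):
    d=ray('top',*b,h)-ray('top',*a,h);print(n,np.round(np.degrees(np.arctan2(d[1],d[0])),2),np.round(ray('top',*a,h),4),np.round(ray('top',*b,h),4),np.round(np.linalg.norm(d),4))
o=lambda x,y:(90+x/5.5,205+y/5.5)
s=lambda x,y:(365+(x-380)/3.8,255+y/3.8)
ang('pan',o(190,508),o(747,460),.011)
ang('rail',o(30,133),o(630,80),.18)
ang('grip',o(458,262),o(565,255),.171)
ang('line',s(493,67),s(510,228),.07)
ang('specout',s(411,48),s(432,258),.07)
ang('clampouter',s(558,88),s(571,187),.081)
```

```text
pan -83.72 [0.4216 0.3831 0.011 ] [0.4486 0.1375 0.011 ] 0.2471
rail -83.56 [0.5602 0.3936 0.18  ] [0.5866 0.1594 0.18  ] 0.2357
grip -84.9 [0.5143 0.2248 0.171 ] [0.5181 0.183  0.171 ] 0.042
line -173.86 [ 0.4918 -0.2652  0.07  ] [ 0.3945 -0.2756  0.07  ] 0.0979
specout -173.82 [ 0.5023 -0.2149  0.07  ] [ 0.3754 -0.2287  0.07  ] 0.1276
clampouter -172.68 [ 0.4789 -0.303   0.081 ] [ 0.4196 -0.3107  0.081 ] 0.0598
```

Request:
servo_tool:
  moves:
    - {"dx":0,"dy":0,"dz":0.03,"jaw":0.5,"roll":7}
    - {"dx":0.01,"dy":0.05,"dz":0.01,"jaw":0.5,"roll":7}
    - {"dx":0.01,"dy":0.05,"dz":0,"jaw":0.5,"roll":7}
    - {"dx":0.01,"dy":0.05,"dz":0,"jaw":0.5,"roll":7}
    - {"dx":0.01,"dy":0.05,"dz":0,"jaw":0.5,"roll":7}
    - {"dx":0.015,"dy":0.05,"dz":0,"jaw":0.5,"roll":7}
    - {"dx":0.015,"dy":0.05,"dz":0,"jaw":0.5,"roll":7}
    - {"dx":0.015,"dy":0.05,"dz":0,"jaw":0.5,"roll":7}
    - {"dx":0.015,"dy":0.05,"dz":0,"jaw":0.5,"roll":7}
    - {"dx":0.015,"dy":0.05,"dz":0,"jaw":0.5,"roll":7}
  newtons: 40

```text
t: 1.35
eef_pos: [0.4048, -0.1579, 0.2665]
ee_rot: [-3.141, 0.0, -1.472]
force: [1.1, -0.3, 0.4]
width: 0.0436
gripper_force: 0.0
```

Request:
servo_tool:
  moves:
    - {"dx":0.014,"dy":0.045,"dz":0,"jaw":0.45,"roll":0.7}
    - {"dx":0.014,"dy":0.045,"dz":0,"jaw":0.45,"roll":0}
    - {"dx":0.014,"dy":0.045,"dz":0,"jaw":0.45,"roll":0}
    - {"dx":0.014,"dy":0.045,"dz":0,"jaw":0.45,"roll":0}
    - {"dx":0.014,"dy":0.045,"dz":0,"jaw":0.45,"roll":0}
    - {"dx":0.014,"dy":0.045,"dz":0,"jaw":0.45,"roll":0}
    - {"dx":0.014,"dy":0.045,"dz":0,"jaw":0.45,"roll":0}
    - {"dx":0.014,"dy":0.046,"dz":0,"jaw":0.45,"roll":0}
    - {"dx":0,"dy":0,"dz":0,"jaw":0.45,"roll":0}
    - {"dx":0,"dy":0,"dz":0,"jaw":0.45,"roll":0}

```text
t: 2.6
eef_pos: [0.5164, 0.2013, 0.2659]
ee_rot: [3.14, -0.001, -1.463]
force: [-0.3, -1.0, 1.2]
width: 0.0393
gripper_force: 0.0
```

Request:
servo_tool:
  moves:
    - {"dx":0,"dy":0.0025,"dz":-0.03,"jaw":0.45,"roll":0}
    - {"dx":0,"dy":0,"dz":-0.03,"jaw":0.45,"roll":0}
    - {"dx":0,"dy":0,"dz":-0.03,"jaw":0.45,"roll":0}
    - {"dx":0,"dy":0,"dz":-0.02,"jaw":0.45,"roll":0}
    - {"dx":0,"dy":0,"dz":-0.012,"jaw":0.45,"roll":0}
    - {"dx":0,"dy":0,"dz":0,"jaw":0.45,"roll":0}
    - {"dx":0,"dy":0,"dz":0,"jaw":0.3,"roll":0}
    - {"dx":0,"dy":0,"dz":0,"jaw":0.1,"roll":0}
    - {"dx":0,"dy":0,"dz":0,"jaw":0,"roll":0}
    - {"dx":0,"dy":0,"dz":0,"jaw":0,"roll":0}
  newtons: 40

```text
t: 3.85
eef_pos: [0.5185, 0.2048, 0.1459]
ee_rot: [-3.138, 0.001, -1.463]
force: [6.1, 1.1, 2.9]
width: 0.0113
gripper_force: 40.0
```

Run:
```python
from h import *
im,d=grab_frame('scene');save('s1',cv2.resize(im[130:260,340:470],None,fx=4.5,fy=4.5,interpolation=cv2.INTER_CUBIC));s=get_state();print(s['eef_pos'],s['force'],s['width'],s['gripper_force'])
```

```text
[0.51846147 0.20485615 0.14581116] [4.7129748  0.85219444 2.67067137] 0.011581319383994737 39.99903202056885
```

View pics/s1.png

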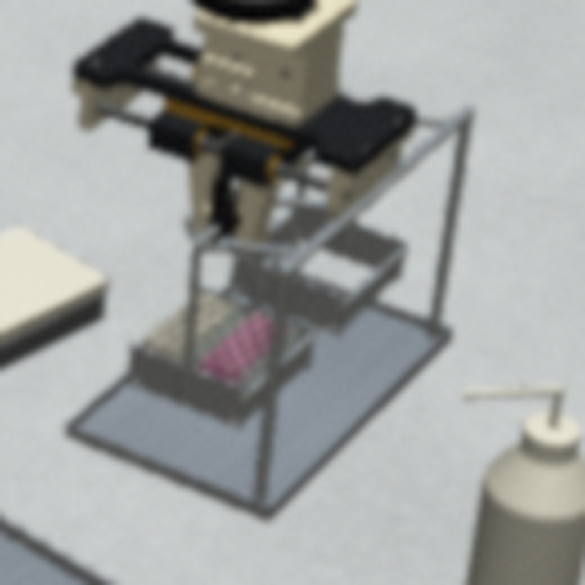

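The jaws hold the full rack's grip: opening 11.6 mm, 40 N, hooks on either side. Now I'll lift it and draw it off.

Request:
servo_tool:
  moves:
    - {"dx":0,"dy":0,"dz":0.01,"jaw":0,"roll":0}
    - {"dx":0,"dy":0,"dz":0.015,"jaw":0,"roll":0}
    - {"dx":0,"dy":0,"dz":0.013,"jaw":0,"roll":0}
    - {"dx":0,"dy":0,"dz":0,"jaw":0,"roll":0}
    - {"dx":-0.01,"dy":-0.001,"dz":0,"jaw":0,"roll":0}
    - {"dx":-0.015,"dy":-0.002,"dz":0,"jaw":0,"roll":0}
    - {"dx":-0.015,"dy":-0.002,"dz":0,"jaw":0,"roll":0}
    - {"dx":-0.015,"dy":-0.002,"dz":0,"jaw":0,"roll":0}
    - {"dx":-0.015,"dy":-0.001,"dz":0,"jaw":0,"roll":0}
    - {"dx":-0.01,"dy":-0.001,"dz":0,"jaw":0,"roll":0}

```text
t: 5.15
eef_pos: [0.4358, 0.1948, 0.1827]
ee_rot: [-3.141, 0.0, -1.463]
force: [-0.1, -0.5, -1.6]
width: 0.0117
gripper_force: 40.0
```

Request:
servo_tool:
  moves:
    - {"dx":0,"dy":-0.015,"dz":0,"jaw":0,"roll":0}
    - {"dx":0,"dy":-0.025,"dz":0,"jaw":0,"roll":0}
    - {"dx":0.01,"dy":-0.03,"dz":0,"jaw":0,"roll":-1}
    - {"dx":0.015,"dy":-0.03,"dz":0,"jaw":0,"roll":-1.5}
    - {"dx":0.02,"dy":-0.03,"dz":0,"jaw":0,"roll":-1.5}
    - {"dx":0.02,"dy":-0.03,"dz":0,"jaw":0,"roll":-1.5}
    - {"dx":0.02,"dy":-0.03,"dz":0,"jaw":0,"roll":-1.5}
    - {"dx":0.015,"dy":-0.03,"dz":0,"jaw":0,"roll":-1.5}
    - {"dx":0.005,"dy":-0.017,"dz":0,"jaw":0,"roll":0}
    - {"dx":0,"dy":0,"dz":0,"jaw":0,"roll":0}

```text
t: 6.4
eef_pos: [0.5416, -0.0434, 0.1822]
ee_rot: [3.141, -0.0, -1.614]
force: [0.2, 0.5, -2.1]
width: 0.0118
gripper_force: 40.0
```

Request:
servo_tool:
  moves:
    - {"dx":0,"dy":0,"dz":-0.01,"jaw":0,"roll":0}
    - {"dx":0,"dy":0,"dz":-0.015,"jaw":0,"roll":0}
    - {"dx":0,"dy":0,"dz":-0.015,"jaw":0,"roll":0}
    - {"dx":0,"dy":0,"dz":-0.012,"jaw":0,"roll":0}
    - {"dx":0,"dy":0,"dz":-0.008,"jaw":0,"roll":0}
    - {"dx":0,"dy":0,"dz":-0.005,"jaw":0,"roll":0}
    - {"dx":0,"dy":0,"dz":0,"jaw":0,"roll":0}
    - {"dx":0,"dy":0,"dz":0,"jaw":0,"roll":0}
    - {"dx":0,"dy":0,"dz":0,"jaw":0,"roll":0}
    - {"dx":0,"dy":0,"dz":0,"jaw":0,"roll":0}

```text
t: 7.65
eef_pos: [0.5419, -0.0421, 0.1178]
ee_rot: [-3.141, 0.0, -1.612]
force: [-1.0, -0.3, -1.9]
width: 0.0119
gripper_force: 40.0
```

Run:
```python
from h import *
im,d=grab_frame('scene');save('s2',cv2.resize(im[190:310,275:405],None,fx=4.8,fy=4.8,interpolation=cv2.INTER_CUBIC));s=get_state();print(s['eef_pos'],s['ee_rot'],s['force'],s['width'])
```

```text
[ 0.54190603 -0.04207274  0.11779902] [-3.14114866e+00  1.45703936e-04 -1.61220411e+00] [-0.60929943 -0.25923762 -1.95514687] 0.011923572698956171
```

View pics/s2.png

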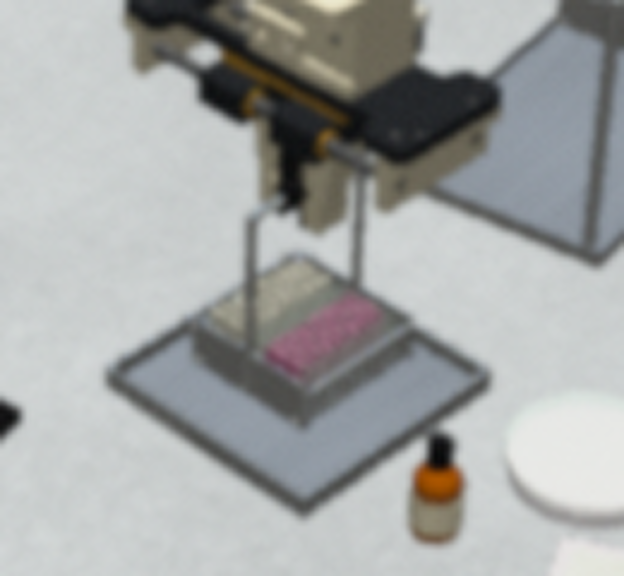

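The rack hangs level above the tray with clear margin on all sides: rack around crop (300,330), tray corners at (108,378), (302,512) and (490,380). I'll lower it the rest of the way.

Request:
servo_tool:
  moves:
    - {"dx":0,"dy":0,"dz":-0.005,"jaw":0,"roll":0}
    - {"dx":0,"dy":0,"dz":-0.003,"jaw":0,"roll":0}
    - {"dx":0,"dy":0,"dz":-0.002,"jaw":0,"roll":0}
    - {"dx":0,"dy":0,"dz":-0.001,"jaw":0,"roll":0}
    - {"dx":0,"dy":0,"dz":-0.001,"jaw":0,"roll":0}
    - {"dx":0,"dy":0,"dz":-0.001,"jaw":0,"roll":0}
    - {"dx":0,"dy":0,"dz":-0.001,"jaw":0,"roll":0}
    - {"dx":0,"dy":0,"dz":0,"jaw":0,"roll":0}
    - {"dx":0,"dy":0,"dz":0,"jaw":0,"roll":0}
    - {"dx":0,"dy":0,"dz":0,"jaw":0,"roll":0}

```text
t: 8.95
eef_pos: [0.5418, -0.0421, 0.1036]
ee_rot: [-3.141, 0.0, -1.612]
force: [0.1, 0.6, -1.6]
width: 0.0118
gripper_force: 40.0
```

Force is still -1.6 N, so the rack has barely touched or not touched at all. I'll keep going in small steps.

Request:
servo_tool:
  moves:
    - {"dx":0,"dy":0,"dz":-0.0005,"jaw":0,"roll":0}
    - {"dx":0,"dy":0,"dz":0,"jaw":0,"roll":0}
    - {"dx":0,"dy":0,"dz":-0.0005,"jaw":0,"roll":0}
    - {"dx":0,"dy":0,"dz":0,"jaw":0,"roll":0}
    - {"dx":0,"dy":0,"dz":-0.0005,"jaw":0,"roll":0}
    - {"dx":0,"dy":0,"dz":0,"jaw":0,"roll":0}
    - {"dx":0,"dy":0,"dz":-0.0005,"jaw":0,"roll":0}
    - {"dx":0,"dy":0,"dz":0,"jaw":0,"roll":0}
    - {"dx":0,"dy":0,"dz":0,"jaw":0,"roll":0}
    - {"dx":0,"dy":0,"dz":0,"jaw":0,"roll":0}

```text
t: 10.2
eef_pos: [0.5426, -0.0422, 0.1028]
ee_rot: [-3.14, -0.0, -1.612]
force: [-0.4, -1.4, 9.4]
width: 0.0118
gripper_force: 40.0
```

It is in contact at +9.4 N. I'll release it and retreat upwards.

Request:
servo_tool:
  moves:
    - {"dx":0,"dy":0,"dz":0.0005,"jaw":0,"roll":0}
    - {"dx":0,"dy":0,"dz":0,"jaw":0.2,"roll":0}
    - {"dx":0,"dy":0,"dz":0,"jaw":0.45,"roll":0}
    - {"dx":0,"dy":0,"dz":0,"jaw":0.45,"roll":0}
    - {"dx":0,"dy":0,"dz":0,"jaw":0.45,"roll":0}
    - {"dx":0,"dy":0,"dz":0.01,"jaw":0.45,"roll":0}
    - {"dx":0,"dy":0,"dz":0.02,"jaw":0.45,"roll":0}
    - {"dx":0,"dy":0,"dz":0.03,"jaw":0.45,"roll":0}
    - {"dx":0,"dy":0,"dz":0.04,"jaw":0.45,"roll":0}
    - {"dx":0,"dy":0,"dz":0.03,"jaw":0.45,"roll":0}

```text
t: 11.45
eef_pos: [0.5422, -0.0421, 0.2347]
ee_rot: [-3.14, 0.0, -1.612]
force: [-0.2, 0.4, 0.2]
width: 0.0394
gripper_force: 0.0
```

Run:
```python
from h import *
im,d=grab_frame('scene');save('s3',cv2.resize(im[190:310,200:405],None,fx=3.9,fy=3.9,interpolation=cv2.INTER_CUBIC));s=get_state();print(s['eef_pos'],s['force'],s['width'])
```

```text
[ 0.54391714 -0.04223152  0.23867832] [1.74937446 0.37636458 4.94089059] 0.03916619217773382
```

View pics/s3.png

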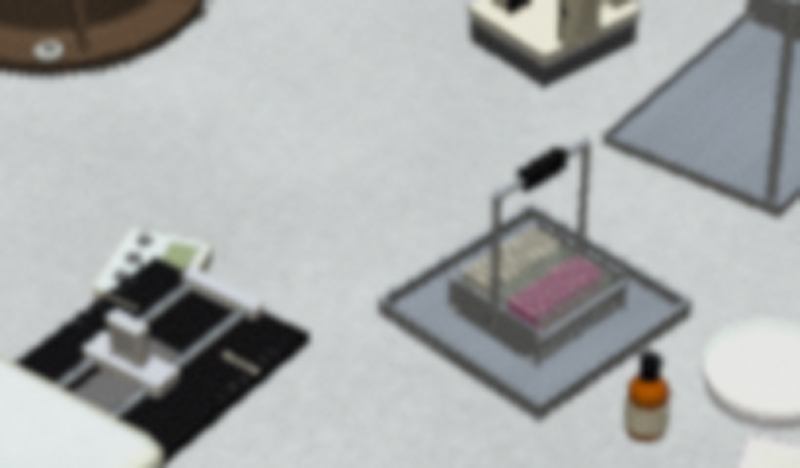

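The full rack stands flat in the tray, released and upright. Now to the clamp tab.

Request:
servo_tool:
  moves:
    - {"dx":-0.01,"dy":-0.03,"dz":0,"jaw":0.45,"roll":-10}
    - {"dx":-0.011,"dy":-0.035,"dz":0,"jaw":0.45,"roll":-10}
    - {"dx":-0.012,"dy":-0.035,"dz":0,"jaw":0.45,"roll":-10}
    - {"dx":-0.012,"dy":-0.035,"dz":0,"jaw":0.45,"roll":-10}
    - {"dx":-0.012,"dy":-0.035,"dz":0,"jaw":0.45,"roll":-10}
    - {"dx":-0.012,"dy":-0.035,"dz":0,"jaw":0.45,"roll":-10}
    - {"dx":-0.012,"dy":-0.035,"dz":0,"jaw":0.45,"roll":-10}
    - {"dx":-0.012,"dy":-0.032,"dz":0,"jaw":0.45,"roll":-10}
    - {"dx":0,"dy":0,"dz":-0.03,"jaw":0.45,"roll":-1.5}
    - {"dx":0,"dy":0,"dz":-0.04,"jaw":0.45,"roll":0}

```text
t: 12.75
eef_pos: [0.4493, -0.315, 0.1627]
ee_rot: [-3.14, 0.003, -3.036]
force: [1.4, 0.3, -1.4]
width: 0.0392
gripper_force: 0.0
```

Request:
servo_tool:
  moves:
    - {"dx":0,"dy":0.001,"dz":-0.025,"jaw":0.45,"roll":0}
    - {"dx":0,"dy":0,"dz":-0.02,"jaw":0.45,"roll":0}
    - {"dx":0,"dy":0,"dz":-0.015,"jaw":0.45,"roll":0}
    - {"dx":0,"dy":0,"dz":-0.01,"jaw":0.45,"roll":0}
    - {"dx":0,"dy":0,"dz":0,"jaw":0.45,"roll":0}
    - {"dx":0,"dy":0,"dz":0,"jaw":0.3,"roll":0}
    - {"dx":0,"dy":0,"dz":0,"jaw":0.1,"roll":0}
    - {"dx":0,"dy":0,"dz":0,"jaw":0,"roll":0}
    - {"dx":0,"dy":0,"dz":0,"jaw":0,"roll":0}
    - {"dx":0,"dy":0,"dz":0,"jaw":0,"roll":0}

```text
t: 14.0
eef_pos: [0.449, -0.3135, 0.0924]
ee_rot: [-3.141, 0.0, -3.034]
force: [0.4, -1.8, 2.4]
width: 0.0091
gripper_force: 40.0
```

Run:
```python
from h import *
im,d=grab_frame('scene');np.savez('s4.npz',im=im,d=d);s=get_state();print(s['eef_pos'],s['ee_rot'],s['force'],s['width'],s['gripper_force'])
im2,d2=grab_frame('top');np.savez('t4.npz',im=im2,d=d2)
a=cv2.resize(im[220:320,185:300],(460,400),interpolation=cv2.INTER_CUBIC);b=cv2.resize(im2[255:330,365:450],(340,300),interpolation=cv2.INTER_CUBIC)
z=np.zeros((400,800,3),np.uint8);z[:,:460]=a;z[:300,460:]=b;save('z4',z)
```

```text
[ 0.44903232 -0.3134808   0.09243693] [-3.14089021e+00  4.21816215e-04 -3.03424053e+00] [-0.12850671 -2.54255993  2.55459947] 0.009247195993629012 39.981860518455505
```

View pics/z4.png

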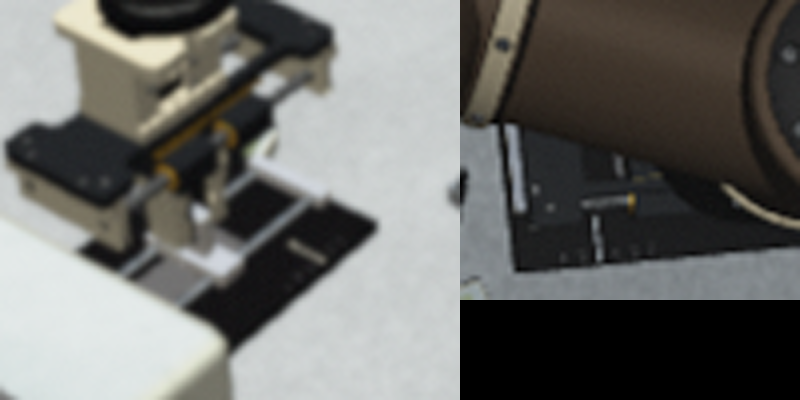

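The tab is pinched (9.2 mm, 40 N), and in the scene view the carriage is still inboard of the white mark at crop (307,252). Now I'll pull outwards along (-0.106, 0.994).

Request:
servo_tool:
  moves:
    - {"dx":-0.0005,"dy":0.005,"dz":0,"jaw":0,"roll":0}
    - {"dx":-0.0005,"dy":0.005,"dz":0,"jaw":0,"roll":0}
    - {"dx":-0.0005,"dy":0.005,"dz":0,"jaw":0,"roll":0}
    - {"dx":-0.0006,"dy":0.005,"dz":0,"jaw":0,"roll":0}
    - {"dx":-0.0005,"dy":0.005,"dz":0,"jaw":0,"roll":0}
    - {"dx":-0.0005,"dy":0.005,"dz":0,"jaw":0,"roll":0}
    - {"dx":-0.0005,"dy":0.004,"dz":0,"jaw":0,"roll":0}
    - {"dx":0,"dy":0,"dz":0,"jaw":0,"roll":0}
    - {"dx":0,"dy":0,"dz":0,"jaw":0,"roll":0}
    - {"dx":0,"dy":0,"dz":0,"jaw":0,"roll":0}

```text
t: 15.35
eef_pos: [0.445, -0.2793, 0.0924]
ee_rot: [-3.141, -0.0, -3.034]
force: [-1.6, -5.6, 4.7]
width: 0.0094
gripper_force: 40.0
```

Run:
```python
from h import *
s=get_state();print(s['eef_pos'],s['ee_rot'],s['force'],s['width'],s['gripper_force'])
ims=[grab_frame('scene')[0] for _ in range(4)];im=np.mean(ims,0).astype(np.uint8);np.save('s5.npy',im)
save('z5',cv2.resize(im[250:310,215:285],None,fx=9,fy=9,interpolation=cv2.INTER_CUBIC))
u=np.array([-.106,.994,0]);print(proj('scene',[.492,-.265,.07]),proj('scene',[.468,-.2676,.07]))
```

```text
[ 0.44500236 -0.27930014  0.09238368] [-3.14084935e+00 -2.70689786e-04 -3.03415546e+00] [-1.59820787 -5.62598835  4.69831801] 0.009443773766345897 39.983773827552795
[259.79431558 282.47566702] [252.1591808  278.47321543]
```

View pics/z5.png

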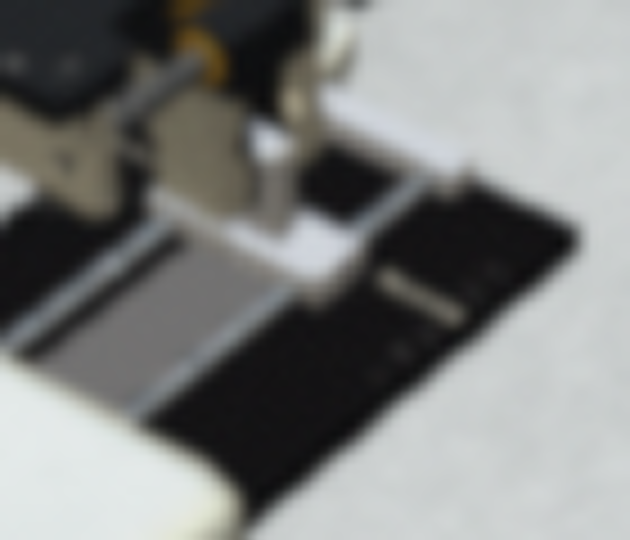

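The carriage's outer edge (crop (360,262)) now lies about in line with the white mark, which runs (382,278) to (462,318). I'll check it with intensity profiles along the pull direction.

Run:
```python
from h import *
from scipy.ndimage import map_coordinates
u=np.array([-.1063,.9943,0]);w=np.array([.9943,.1063,0]);L=np.array([.4432,-.2704,0])
def prof(n,im,off,z,s):
    P=np.array([proj(n,L+u*a+w*off+[0,0,z]) for a in s]);return map_coordinates(im.astype(float).mean(2),[P[:,1],P[:,0]],order=1)
def edges(s,p,lo=110):
    i=np.where(np.diff((p>lo).astype(int))!=0)[0];return [round(1e3*(s[k]+(lo-p[k])/(p[k+1]-p[k])*(s[k+1]-s[k])),1) for k in i]
s=np.arange(-.075,.03,.0005)
S0=np.load('scene0.npz')['im'];S5=np.load('s5.npy');T0=np.load('top0.npz')['im']
for n,im,lab in(('scene',S0,'S0'),('scene',S5,'S5'),('top',T0,'T0')):
    lo=110 if n=='scene' else 75
    for off in(.023,.026):print(lab,'top .081',off,edges(s,prof(n,im,off,.081,s),lo))
    for off in((.045,.05,.055) if n=='scene' else(-.05,-.045,.045,.05)):
        p=prof(n,im,off,.07,s);k=(np.abs(s)<.008);q=p[k]-np.min(p[k]);q[q<q.max()*.3]=0;print(lab,'line',off,round(1e3*(q*s[k]).sum()/q.sum(),1),q.max().round())
s2=np.arange(-.02,.015,.001)
for off in(.023,.026,.029):print(off,np.round(prof('scene',S5,off,.081,s2)).astype(int))
```

```text
S0 top .081 0.023 [np.float64(-69.8), np.float64(-65.9), np.float64(-60.2), np.float64(-29.1)]
S0 top .081 0.026 [np.float64(-28.4), np.float64(29.0)]
S0 line 0.045 2.0 66.0
S0 line 0.05 2.0 61.0
S0 line 0.055 2.1 59.0
S5 top .081 0.023 [np.float64(1.9)]
S5 top .081 0.026 [np.float64(2.8), np.float64(28.1)]
S5 line 0.045 1.9 69.0
S5 line 0.05 1.8 63.0
S5 line 0.055 2.0 62.0
T0 top .081 0.023 [np.float64(-74.8), np.float64(-57.4), np.float64(-21.1), np.float64(-13.2), np.float64(2.8), np.float64(7.8)]
T0 top .081 0.026 [np.float64(-68.3), np.float64(-56.0), np.float64(-31.8), np.float64(-28.8), np.float64(-20.9), np.float64(-3.0), np.float64(1.0), np.float64(22.5), np.float64(26.8)]
T0 line -0.05 0.2 56.0
T0 line -0.045 1.1 47.0Traceback (most recent call last):
  File "<stdin>", line 14, in <module>
  File "<stdin>", line 5, in prof
  File "h.py", line 14, in proj
    c=calibration(name);p=np.array(c['intrinsics'])@(np.array(c['R'])@np.array(X)+np.array(c['t']));return p[:2]/p[2]
ValueError: time passes only in moves, steps and waits
```

```bash
cat > p.py <<'E'
from h import *
import h
from scipy.ndimage import map_coordinates
C={n:calibration(n) for n in('scene','top')}
h.calibration=lambda n:C[n]
u=np.array([-.1063,.9943,0]);w=np.array([.9943,.1063,0]);L=np.array([.4432,-.2704,0])
def prof(n,im,off,z,s):
    P=np.array([h.proj(n,L+u*a+w*off+[0,0,z]) for a in s]);return map_coordinates(im.astype(float).mean(2),[P[:,1],P[:,0]],order=1)
E
python3 - <<'E'
from p import *
S0=np.load('scene0.npz')['im'];S5=np.load('s5.npy')
s=np.arange(-.064,-.020,.002);s5=s+.034
for off in(.01,.014,.017,.02,.023,.026,.028,.03):
    print(off);print(' S0',np.round(prof('scene',S0,off,.081,s)).astype(int));print(' S5',np.round(prof('scene',S5,off,.081,s5)).astype(int))
T0=np.load('top0.npz')['im'];s=np.arange(-.064,.012,.002);print(np.round(s*1e3).astype(int))
for off in(-.028,-.026,-.015,0.015,.026,.028,.05,-.05):print('T0',off,np.round(prof('top',T0,off,.081 if abs(off)<.04 else .07,s)).astype(int))
E
```

```text
0.01
 S0 [110 110 111 123 140 166 183 178 159 135 118 108 104 104 106 108 109 108
 105  99  84  62]
 S5 [113 115 119 129 146 168 183 186 169 147 128 116 110 107 105  97  77  54
  35  23  21  20]
0.014
 S0 [110 111 113 120 140 164 179 178 165 146 132 132 131 143 147 142 127 115
 107  96  80  57]
 S5 [115 118 123 131 144 166 185 188 175 156 143 137 143 148 146 126  97  60
  31  23  20  19]
0.017
 S0 [111 110 111 121 140 164 181 186 177 170 167 171 178 180 176 155 133 117
 107  97  81  57]
 S5 [114 117 122 130 146 168 185 191 187 176 177 180 186 186 176 146 104  62
  36  22  21  20]
0.02
 S0 [109 110 112 120 139 164 184 192 196 194 198 198 201 196 185 160 134 116
 107  99  79  58]
 S5 [114 117 122 130 143 166 188 198 201 203 203 207 206 204 184 152 108  65
  32  25  20  21]
0.023
 S0 [110 110 110 121 140 165 187 201 204 207 206 206 205 200 185 160 135 117
 104  94  81  60]
 S5 [115 116 120 128 145 168 189 203 209 212 212 213 212 204 187 154 109  70
  45  35  34  32]
0.026
 S0 [114 113 115 125 143 168 188 200 205 206 208 207 206 199 185 161 135 118
 108 100  89  75]
 S5 [118 120 124 133 
[... 1125 characters left out ...]
 126 110  79  96 122 123  94  66  83
  85  83  81  79  78  78  78  70  44  30  28  28  27  27  27  29  28  28
  28  29]
T0 0.026 [ 70  70  72  73  75  90 115 129 130 128 129 131 131 131 135 116  78  71
  78  83  87  83  69  67  63  61  62  62  64  66  72  78  77  69  64  70
  69  57]
T0 0.028 [ 38  32  31  28  36  67 108 133 131 130 131 132 132 131 131 105  41  28
  32  39  44  44  41  41  37  33  31  27  23  19  27  32  35  36  37  41
  42  32]
T0 0.05 [26 26 27 26 25 26 26 25 27 27 26 26 26 27 27 27 26 26 26 26 27 27 28 28
 28 28 29 27 28 28 26 37 60 74 53 29 29 29]
T0 -0.05 [26 27 26 27 27 27 27 28 27 27 28 29 29 28 28 27 29 30 28 27 29 29 27 29
 28 29 28 28 29 28 27 55 77 60 37 28 28 29]
```

By image shift the travel is about 34.0 mm, by arm motion 34.4 mm, and the absolute edge position is within 0.2 mm of the line. I'll add 0.6 mm and let it settle.

Request:
servo_tool:
  moves:
    - {"dx":0,"dy":0.0006,"dz":0,"jaw":0,"roll":0}
    - {"dx":0,"dy":0,"dz":0,"jaw":0,"roll":0}
    - {"dx":0,"dy":0,"dz":0,"jaw":0,"roll":0}
    - {"dx":0,"dy":0,"dz":0,"jaw":0,"roll":0}
    - {"dx":0,"dy":0,"dz":0,"jaw":0,"roll":0}
    - {"dx":0,"dy":0,"dz":0,"jaw":0,"roll":0}
    - {"dx":0,"dy":0,"dz":0,"jaw":0,"roll":0}
    - {"dx":0,"dy":0,"dz":0,"jaw":0,"roll":0}
    - {"dx":0,"dy":0,"dz":0,"jaw":0,"roll":0}
    - {"dx":0,"dy":0,"dz":0,"jaw":0,"roll":0}

```text
t: 16.8
eef_pos: [0.4449, -0.2788, 0.0924]
ee_rot: [-3.141, -0.0, -3.034]
force: [-1.8, -6.1, 5.2]
width: 0.0095
gripper_force: 40.0
```

Run:
```python
from p import *
S0=np.load('scene0.npz')['im'];im=grab_frame('scene')[0];s=np.arange(-.070,-.030,.0005)
# inner edge shift by profile alignment
d=np.arange(.031,.039,.00025)
for off in(.017,.02,.023):
    a=prof('scene',S0,off,.081,s);print(off,d[np.argmin([np.abs(prof('scene',im,off,.081,s+k)-a).sum() for k in d])])
st=get_state();print(st['t'],st['eef_pos'],st['force'],st['gripper_force'],st['width'])
print(job_done())
```

```text
0.017 0.03425
0.02 0.03425
0.023 0.03475
16.85 [ 0.44495734 -0.27874714  0.09239501] [-2.23027688 -7.13146936  4.50013669] 39.98401880264282 0.00967281618478639
the job is handed in; nothing more can be done
None
```

The full rack is standing flat in the steel tray and released, and the arm is holding the clamp with its outer edge on the long line: about 34.5–35 mm of travel against the 35 mm target. The job was handed in at 16.9 s, and no verdict came back.

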